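# Hold the bezel in the flux slip with the soldering tongs

## Task

The small copper bezel cup on the charcoal block is cleaned for soldering and must be dipped in flux slip without fingers touching it. Pick up the steel spring tongs by their brown finger plates, close the jaws on the bezel, lift it well clear of the block and carry it to the white slip tub without dropping it. Finish still holding it in the tongs inside the tub, near the middle, the whole bezel below the rim, with neither bezel nor tongs touching the tub; leave the tub, the block and the other tools in place.

Things in the scene. Friction and masses are not known exactly. Their poses are not given: they have to be found in the camera images.
- tongs: steel spring tongs, 225 long, x to the jaws, y to the left arm, z up as they lie; origin on the table plane midway between the finger plates. The spring bow at x = -115 joins two 9-12 high arms, hinged about vertical lines at x = -100, y = +-12.5, rising forward to a knee (x = 58 to 69, underside 40 high, top 50), then down to the jaws. 66 g, balanced at the plates. Keep z up when using them
- tongs_grip (a point): centre between the two brown fibre finger plates on the tongs' arms, 31 above the tongs' underside. Each plate is 44 long (x), 22 high and stands upright; outer faces are 53 apart when free, about 37 when the jaws hold the bezel. Squeeze them together along the tongs' y. The spring needs 3 N on each plate to begin closing and 5.5 N at the bezel, and pushes back, keeping them in a loose grip
- tongs_jaws (a point): midpoint between the jaws at their lower edge, 110 ahead of the tongs' origin and 0 high. Jaws are upright, 11 high and 27 long (x), cupped for a round piece: 58 apart inside at the middle and 50 at the ends when free; with the plates squeezed to 49 still 50 and 42. They move 2.1 times as far as the plates and stand parallel on the bezel. With it they are 30 wide
- tongs_left (a joint): angle of the left arm (rad): 0 = free and open, grows as it is squeezed, about 0.083 with the bezel gripped, 0.13 at most; spring back to 0
- tongs_right (a joint): angle of the right arm (rad), as the left
- copper_bezel: small open copper cup, 24 wide at the mouth, 19 at the foot, 13 high, 11 to 19 g, standing mouth up on the charcoal block; origin at the centre of its underside, z up; the jaws take it round the wall
- charcoal_block: black charcoal soldering block, 46 x 70 x 27 high, loose; origin at the centre of its underside, z up, y along the long side
- slip_tub: white open plastic tub with grey slip in it, 101 across at the rim, 46 high, floor 3 thick, inside radius about 38 at mid height; loose, 0.2 to 0.33 kg; origin at the centre of its underside, z up. The slip does not resist. Charcoal block and tub may have changed sides
- caliper: caliper with black display, 179 long, 11 high, lying at the front right; leave it
- ring_clamp: wooden ring clamp, 120 long, 24 thick, lying at the right; leave it
- ring_mandrel: steel ring mandrel, 328 long, 27 thick, lying across at the back; leave it
- drill_case: small tan cardboard box, 40 x 62 x 26 high, lying in the middle; leave it

How it is judged:
By the outcome, as a careful person would: the job done as asked, in the order asked, and still so for the second after the job is handed in, while the arm keeps its last pose, push and grip.
It also fails if it takes over 42 s, if anything falls off the work surface, if the arm or the gripper's body presses on something with over 40 N, if the wrist force passes 120 N, or if a joint passes its speed limit or range.

## Robot

A 6-joint arm with a two-finger parallel gripper is mounted at the origin on a cart in front of the work surface, level with it; the furniture and walls round the work are solid. World frame = base frame: x ahead of the robot, y to its left, z up, the work surface at z = 0. Lengths are in mm, angles in rad, forces in N, time in s.
With the tool pointing down it reaches from about 350 to 875 mm from the base axis. Payload 4.2 kg.
Tool frame: the origin (TCP) lies at the very end of the fingers, on their centre line; the grasp point (between the pads) lies 19 mm behind it; y points along the fingers, z is the direction in which the jaws open and shut, and the axes are right-handed (so a half turn about y gives the same grasp; the last joint's range is limited). The gripper opens to 85 mm and grips with 20 to 120 N. Pads are 22 mm wide; open, the fingers measure 114 mm over their backs; the gripper's body (76 mm by 85 mm) begins 54 mm behind the grasp point. The pads swing forward as they close: fully open they stand 13 mm farther back than shut.
Start: joints at [-1.003, 0.385, 0.008, 0, -1.194, -0.259], TCP at [189.963, -595.41, 231.312] pointing down, gripper open.
Joint ranges: [-3.14, 3.14], [-1.21, 2.06], [-1.07, 1.41], [-3.16, 2.05], [-2.99, -0.16], [-3.1, 3.1]. Speed limits (rad/s): [2.79, 2.79, 3.14, 3.14, 3.14, 3.14].

## Interface

Orientations are given as a unit quaternion [x, y, z, w].
In Python, from bench import arm gives the robot as it stands.
- The arm moves only by the shell command python3 -m creep 'ROWS'. ROWS is JSON, a list of rows, each an object with "delta_pos": the shift along the tool's x, y, z in mm, a list of three; "rot": the turn, a rotation vector about the tool's x, y, z in rad, a list of three; "jaw": the finger opening in mm, from 0 to 85.4. A call has exactly 10 rows; each row shifts and turns the commanded pose from where the row before left it, along the tool's axes as they then stand; what a row does not reach is not made up. A row lasts 1/12 s, in which the tool goes at most 41.7 mm and 7.16 degrees, less where a joint would pass 70% of its speed; a pose out of reach is approached as far as the arm can. A call is refused whole if a number of a shift passes 41.7 or a number of a turn 0.125, either way. A call with a gripper value outside its range is refused whole. The fingers move at their own pace and stop on an object; the grip force is fixed at half the most. Time passes only in rows, so rows that do not move let the fingers close, or fill a call up. It gives the time, the measured TCP pose, the force and the opening at its end, in the units of the state.
- arm.read_state(): the state, without advancing time (a new reading comes with each control period).
- arm.get_image(name): name is "scene" or "top"; returns the picture (384x512x3 uint8, red, green, blue); there is no depth.
- arm.calibration(name): a dict with "intrinsics" (3x3 intrinsics, pixels), "dist_coeffs" ([k1, k2, p1, p2, k3] as OpenCV has them; the pictures are not rectified), "R" (3x3) and "t" (3): a world point X has camera coordinates R X + t. Camera axes: x right, y down, z forward; pixel columns grow to the right and rows downward; lengths in mm; the calibration is good to about 2 mm. A picture is of the moment at which its call begins. calibration takes no time and is no camera call.
- arm.job_done(): hands the job in, once; it reports no verdict.
Trained networks look in the newest picture that a camera, given by its name, has taken for a name from the list of things; names that differ only in an ending like _2 or _b are one class to them, and where a whole thing is asked for, a point or a joint stands for the part that bears it (a point fixed in the world has none). Each returns a list of dicts, best first, with "p" (0 to 1); they miss things now and then, are a little off and sometimes report something else, mostly with a low value. They report only what shows in the picture. A call takes as long as a camera call.
- arm.find_in(camera, target): "location" ([column, row] in pixels, amid what is visible of it).
- arm.masks_of(camera, target): "pixels" (384x512 bool, what is visible of it) and "location" ([column, row] in pixels, amid what is visible of it).
The state is a dict: "clock": time; "joints": joint angles; "joint_vel": joint speeds; "joint_efforts": joint torques, N m; "position": TCP position; "ee_rot": TCP orientation; "contact_force": force on the tool from outside, world axes, zero at the start; "wrist_torque": the same for the moment, N m; "gripper_width": finger opening in mm.
Only numpy, scipy, OpenCV 4.12 (cv2) and the standard library are available. Lean on these libraries where they do the work, as an engineer would, in place of code of your own. Each camera call takes 0.05 s, during which the arm holds its last target. There are 200 camera calls.

## Working session

There is one attempt and no reset: what is moved stays moved. The work goes in short steps, Python scripts to look and compute and a shell command to move; the robot and the scene stay as the last step left them, time stands still between calls to the robot, and variables do not carry over. Pictures are saved under pics/ and viewed, about 8 in all and at most 12, crops included, and the job is handed in when it is done.

```bash
mkdir -p pics; ls; python3 - <<'E'
from bench import arm
import cv2,numpy as np
s=arm.read_state();print({k:np.round(v,3).tolist() for k,v in s.items()})
for c in("scene","top"):
    im=arm.get_image(c);cv2.imwrite(f"pics/{c}0.png",im[:,:,::-1])
    k=arm.calibration(c);print(c,np.round(k["t"],0),np.round(k["R"],2).tolist(),np.round(k["intrinsics"],0).tolist(),k["dist_coeffs"])
    for n in("tongs","tongs_grip","tongs_jaws","copper_bezel","charcoal_block","slip_tub","drill_case"):
        print(n,[(np.round(d["location"],1).tolist(),round(d["p"],2)) for d in arm.find_in(c,n)[:3]])
E
```

```text
pics
{'clock': 0.0, 'joints': [-1.003, 0.386, 0.007, -0.0, -1.194, -0.259], 'joint_vel': [-0.002, 0.0, -0.0, 0.0, 0.0, 0.0], 'joint_efforts': [-0.001, -39.229, 18.84, 4.186, -0.004, -0.0], 'position': [189.785, -594.88, 230.227], 'ee_rot': [-0.698, -0.109, 0.109, 0.699], 'contact_force': [-0.33, 0.61, -0.191], 'wrist_torque': [-0.012, 0.019, 0.007], 'gripper_width': 85.117}
scene [512. 210. 744.] [[-0.98, -0.21, 0.01], [-0.1, 0.42, -0.9], [0.18, -0.88, -0.43]] [[444.0, 0.0, 256.0], [0.0, 444.0, 195.0], [0.0, 0.0, 1.0]] [-0.00466964  0.          0.          0.          0.        ]
tongs [([303.8, 213.6], 0.6)]
tongs_grip [([302.1, 211.5], 0.7)]
tongs_jaws [([304.0, 208.4], 0.61)]
copper_bezel [([310.5, 219.6], 0.68), ([231.9, 242.0], 0.49)]
charcoal_block [([228.2, 253.0], 0.75), ([250.4, 216.2], 0.59)]
slip_tub [([253.1, 193.2], 0.76)]
drill_case [([249.2, 215.4], 0.68), ([245.2, 172.6], 0.59)]
top [-297.  531.  796.] [[0.1, -0.99, 0.0], [-0.97, -0.1, -0.21], [0.21, 0.02, -0.98]] [[358.0, 0.0, 257.0], [0.0, 358.0, 195.0], [0.0, 0.0, 1.0]] [-0.07626211  0.          0.          0.          0.        ]
tongs [([249.6, 227.3], 0.69)]
tongs_grip [([210.2, 232.7], 0.91)]
tongs_jaws [([248.5, 231.2], 0.63)]
copper_bezel []
charcoal_block [([192.0, 176.8], 0.98)]
slip_tub [([284.9, 182.9], 0.81)]
drill_case [([244.7, 185.1], 0.73)]
```

View pics/top0.png

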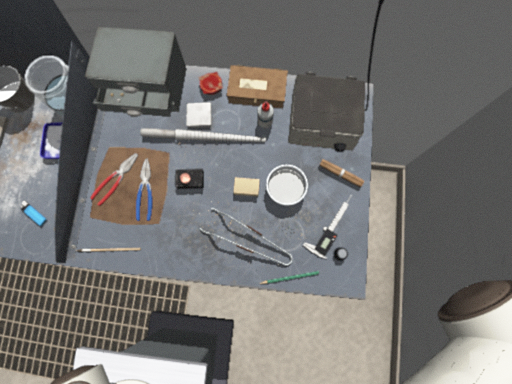

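View pics/scene0.png

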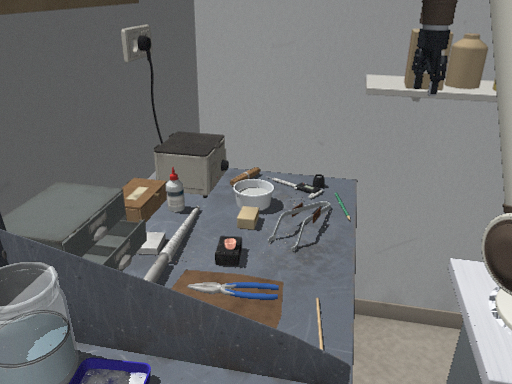

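```bash
cat > h.py <<'E'
from bench import arm
import cv2,numpy as np
def proj(c,P):
    k=arm.calibration(c);R,t=np.array(k["R"]),np.array(k["t"],float)
    return cv2.projectPoints(np.array(P,float).reshape(-1,1,3),cv2.Rodrigues(R)[0],t,np.array(k["intrinsics"]),np.array(k["dist_coeffs"]))[0][:,0]
def unproj(c,uv,z):
    k=arm.calibration(c);R,t=np.array(k["R"]),np.array(k["t"],float)
    p=cv2.undistortPoints(np.array(uv,float).reshape(-1,1,2),np.array(k["intrinsics"]),np.array(k["dist_coeffs"]))[:,0]
    d=np.c_[p,np.ones(len(p))]@R; o=-R.T@t
    return o+d*((z-o[2])/d[:,2])[:,None]
E
python3 - <<'E'
from h import *
for c,(x,y,w,h) in {"top":(165,150,150,125),"scene":(200,170,150,110)}.items():
    im=arm.get_image(c)[y:y+h,x:x+w,::-1]
    im=cv2.resize(im,None,fx=5,fy=5,interpolation=cv2.INTER_CUBIC)
    for i in range(0,w,10): cv2.putText(im,str(x+i),(i*5,8),0,.3,(0,255,255))
    for i in range(0,h,10): cv2.putText(im,str(y+i),(0,i*5+4),0,.3,(0,255,255))
    cv2.imwrite(f"pics/{c}1.png",im)
for n,z in(("tongs",10),("charcoal_block",15),("slip_tub",25),("tongs_grip",31)):
    r=arm.masks_of("top",n)
    if r:
        ys,xs=np.nonzero(r[0]["pixels"]);print(n,r[0]["p"],r[0]["location"],len(xs),xs.min(),xs.max(),ys.min(),ys.max(),unproj("top",r[0]["location"],z).round(0))
E
```

```text
tongs 0.67 [249.4, 227.0] 163 205 271 208 252 [[ 486. -227.   10.]]
charcoal_block 0.8 [189.8, 174.7] 460 175 203 168 188 [[602. -62.  15.]]
slip_tub 0.97 [285.5, 181.1] 1327 266 307 165 204 [[ 609. -305.   25.]]
tongs_grip 0.59 [253.5, 229.5] 129 218 291 211 259 [[ 479. -239.   31.]]
```

View pics/top1.png

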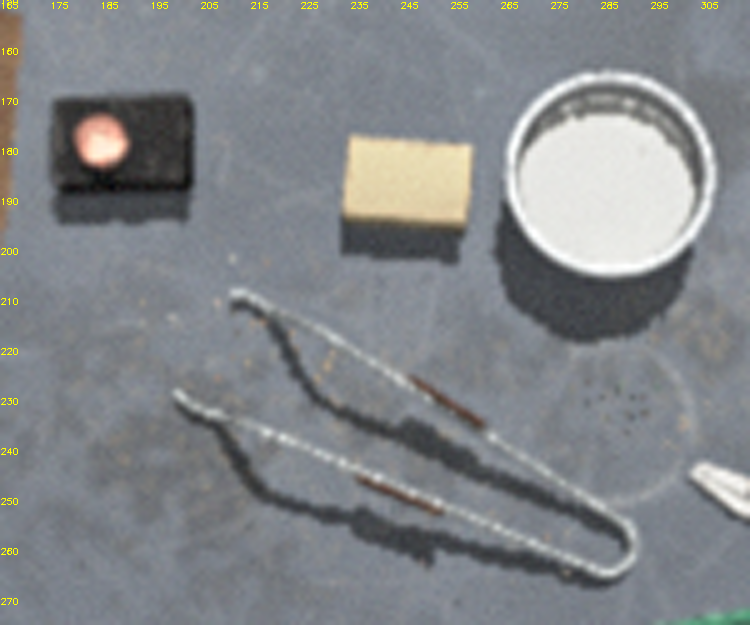

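View pics/scene1.png

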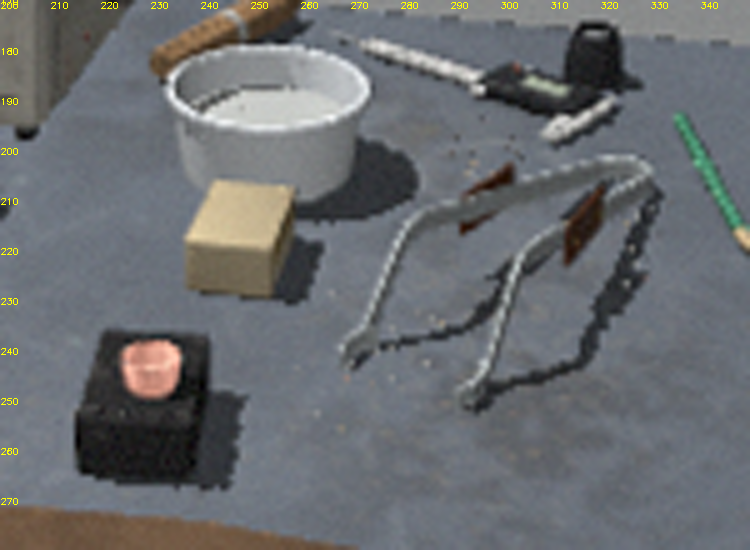

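```bash
cat > fit.py <<'E'
from h import *
from scipy.optimize import least_squares
obs=[("top",(200,228.4),(123.5,28,11)),("top",(211.6,208.4),(123.5,-28,11)),
("top",(236.6,245.4),(22,27,42)),("top",(253,252.6),(-22,25,42)),("top",(247.4,225.4),(22,-27,42)),("top",(262,235.2),(-22,-25,42)),
("top",(291.4,259),(-115,0,8)),
("scene",(295.6,251.6),(123.5,27,0)),("scene",(270,243.4),(123.5,-27,0)),
("scene",(302.6,203),(-22,-24.5,42)),("scene",(292.4,216.4),(22,-27,20)),("scene",(313.6,223),(22,27,20)),("scene",(320.6,207),(-22,24.5,42))]
def tf(p,q):
    x,y,a=p;q=np.array(q,float);return np.array([x+np.cos(a)*q[0]-np.sin(a)*q[1],y+np.sin(a)*q[0]+np.cos(a)*q[1],q[2]])
f=lambda p:np.concatenate([proj(c,tf(p,q))[0]-uv for c,uv,q in obs])
r=least_squares(f,[480,-220,1.9],x_scale=[10,10,.1],loss="soft_l1");p=r.x
print("tongs",p.round(3));print(f(p).reshape(-1,2).round(1).tolist()); print("jaws",tf(p,(110,0,0)))
s=lambda l:[(165+a/5,150+b/5) for a,b in l]
print("bezel top",unproj("top",s([(101,140)]),39).round(1),"scene",unproj("scene",[(230.2,240.6)],40).round(1))
print("block",unproj("top",s([(53,98),(190,95),(192,187),(57,190)]),27).round(1).tolist())
print("tub",unproj("top",s([(611,173),(611,71),(611,276),(506,173),(716,173)]),46).round(1).tolist(),unproj("scene",[(253.8,186.8)],46).round(1))
print("case",unproj("top",s([(350,137),(472,145),(467,226),(344,221)]),26).round(1).tolist())
E
python3 fit.py
```

```text
tongs [ 453.46  -232.241    1.227]
[[0.1, 0.4], [-1.2, 0.3], [-0.3, 0.1], [0.4, 0.3], [-1.1, -0.4], [0.5, -1.4], [0.9, 1.9], [-3.3, -0.2], [-0.1, 0.5], [-0.2, -1.7], [-0.1, 0.3], [0.1, -0.0], [1.0, -0.5]]
jaws [ 490.49343992 -128.66191228    0.        ]
bezel top [[586.7 -57.1  39. ]] scene [[588.9 -55.5  40. ]]
block [[608.8, -26.8, 27.0], [617.6, -95.6, 27.0], [570.4, -103.2, 27.0], [561.8, -36.2, 27.0]]
tub [[594.8, -308.9, 46.0], [646.5, -304.4, 46.0], [543.9, -313.4, 46.0], [589.3, -258.0, 46.0], [600.2, -360.0, 46.0]] [[ 595.8 -305.6   46. ]]
case [[604.6, -178.4, 26.0], [606.9, -239.6, 26.0], [565.4, -241.5, 26.0], [561.4, -180.6, 26.0]]
```

```bash
cat > st.py <<'E'
from h import *
from scipy.spatial.transform import Rotation as Ro
import sys
s=arm.read_state();R=Ro.from_quat(s["ee_rot"]).as_matrix();p=np.array(s["position"])
yaw=np.arctan2(-R[0,2]*-1,R[1,2]) # placeholder
zx,zy=R[0,2],R[1,2]
# tongs x such that tongs y = +/- tool z
print("t",round(s["clock"],2),"p",p.round(1),"w",round(s["gripper_width"],1),"F",np.round(s["contact_force"],1),"j",np.round(s["joints"],2),"zang",round(np.arctan2(zy,zx),4),"tilt",R[:,1].round(4))
if len(sys.argv)>1:
    x,y,z,a=map(float,sys.argv[1:5])   # target TCP and tongs yaw
    d=np.array([x,y,z])-p
    best=[]
    for za in(a+np.pi/2,a-np.pi/2):
        w=(za-np.arctan2(zy,zx)+np.pi)%(2*np.pi)-np.pi; best.append(w)
    print("world d",d.round(1),"tool delta",(R.T@d).round(1),"rot about tool y (=-world yaw):",[round(-w,3) for w in best])
    Rt=R@Ro.from_rotvec([0,-min(best,key=abs),0]).as_matrix(); print("tool delta after small turn",(Rt.T@d).round(1)); print(R.round(2).tolist())
E
python3 st.py 453.5 -232.2 62 1.227
```

```text
t 1.1 p [ 190.  -595.4  231.4] w 85.5 F [-0.3 -0.3 -1.2] j [-1.    0.38  0.01  0.   -1.19 -0.26] zang 1.8796 tilt [ 0.e+00 -1.e-04 -1.e+00]
world d [ 263.5  363.2 -169.4] tool delta [361.4 169.3 266. ] rot about tool y (=-world yaw): [np.float64(-0.918), np.float64(2.223)]
tool delta after small turn [ 430.8  169.3 -125.6]
[[0.95, 0.0, -0.3], [0.3, -0.0, 0.95], [0.0, -1.0, -0.0]]
```

```bash
python3 -m creep '[{"delta_pos":[0,0,0],"rot":[0,-0.092,0],"jaw":85},{"delta_pos":[0,0,0],"rot":[0,-0.092,0],"jaw":85},{"delta_pos":[0,0,0],"rot":[0,-0.092,0],"jaw":85},{"delta_pos":[0,0,0],"rot":[0,-0.092,0],"jaw":85},{"delta_pos":[0,0,0],"rot":[0,-0.092,0],"jaw":85},{"delta_pos":[0,0,0],"rot":[0,-0.092,0],"jaw":85},{"delta_pos":[0,0,0],"rot":[0,-0.092,0],"jaw":85},{"delta_pos":[0,0,0],"rot":[0,-0.092,0],"jaw":85},{"delta_pos":[0,0,0],"rot":[0,-0.092,0],"jaw":85},{"delta_pos":[0,0,0],"rot":[0,-0.092,0],"jaw":85}]'
python3 -m creep '[{"delta_pos":[21,7,-6],"rot":[0,0,0],"jaw":85},{"delta_pos":[21,7,-6],"rot":[0,0,0],"jaw":85},{"delta_pos":[21,7,-6],"rot":[0,0,0],"jaw":85},{"delta_pos":[21,7,-6],"rot":[0,0,0],"jaw":85},{"delta_pos":[21,7,-6],"rot":[0,0,0],"jaw":85},{"delta_pos":[21,7,-6],"rot":[0,0,0],"jaw":85},{"delta_pos":[21,7,-6],"rot":[0,0,0],"jaw":85},{"delta_pos":[21,7,-6],"rot":[0,0,0],"jaw":85},{"delta_pos":[21,7,-6],"rot":[0,0,0],"jaw":85},{"delta_pos":[21,7,-6],"rot":[0,0,0],"jaw":85}]'
python3 st.py 453.5 -232.2 80 1.227
```

```text
clock: 1.93
position: [190.0, -595.4, 231.3]
ee_rot: [-0.577, -0.409, 0.409, 0.577]
contact_force: [-0.7, 0.8, 0.8]
gripper_width: 84.9
clock: 2.77
position: [317.5, -416.9, 161.2]
ee_rot: [0.578, 0.408, -0.408, -0.578]
contact_force: [-0.1, -0.4, -0.2]
gripper_width: 84.9
t 2.77 p [ 317.5 -416.9  161.2] w 84.9 F [-0.1 -0.4 -0.2] j [-0.61  0.28 -0.34  0.   -0.95  0.27] zang 2.7996 tilt [ 4.e-04 -4.e-04 -1.e+00]
world d [136.  184.7 -81.2] tool delta [219.6  81.2 -66.2] rot about tool y (=-world yaw): [np.float64(0.002), np.float64(-3.14)]
tool delta after small turn [219.7  81.2 -65.8]
[[0.34, 0.0, -0.94], [0.94, -0.0, 0.34], [-0.0, -1.0, -0.0]]
```

```bash
python3 -m creep '[{"delta_pos":[22,8,-6.6],"rot":[0,0,0],"jaw":85},{"delta_pos":[22,8,-6.6],"rot":[0,0,0],"jaw":85},{"delta_pos":[22,8,-6.6],"rot":[0,0,0],"jaw":85},{"delta_pos":[22,8,-6.6],"rot":[0,0,0],"jaw":85},{"delta_pos":[22,8,-6.6],"rot":[0,0,0],"jaw":85},{"delta_pos":[22,8,-6.6],"rot":[0,0,0],"jaw":85},{"delta_pos":[22,8,-6.6],"rot":[0,0,0],"jaw":85},{"delta_pos":[22,8,-6.6],"rot":[0,0,0],"jaw":85},{"delta_pos":[22,8,-6.6],"rot":[0,0,0],"jaw":85},{"delta_pos":[22,8,-6.6],"rot":[0,0,0],"jaw":85}]'
python3 st.py 453.5 -232.2 12 1.227
python3 - <<'E'
from h import *
im=arm.get_image("scene")[130:280,190:390,::-1]
a=cv2.resize(im,None,fx=4,fy=4,interpolation=cv2.INTER_CUBIC); cv2.imwrite("pics/s2.png",a)
E
```

```text
clock: 3.6
position: [453.7, -231.6, 81.2]
ee_rot: [0.578, 0.408, -0.408, -0.578]
contact_force: [0.4, -0.3, -0.8]
gripper_width: 84.8
t 3.6 p [ 453.7 -231.6   81.2] w 84.8 F [ 0.4 -0.3 -0.8] j [-0.15  0.36 -0.47  0.   -0.74 -0.19] zang 2.7998 tilt [ 6.e-04 -2.e-04 -1.e+00]
world d [ -0.2  -0.6 -69.2] tool delta [-0.6 69.2  0. ] rot about tool y (=-world yaw): [np.float64(0.002), np.float64(-3.14)]
tool delta after small turn [-0.6 69.2  0. ]
[[0.34, 0.0, -0.94], [0.94, -0.0, 0.34], [0.0, -1.0, -0.0]]
```

View pics/s2.png

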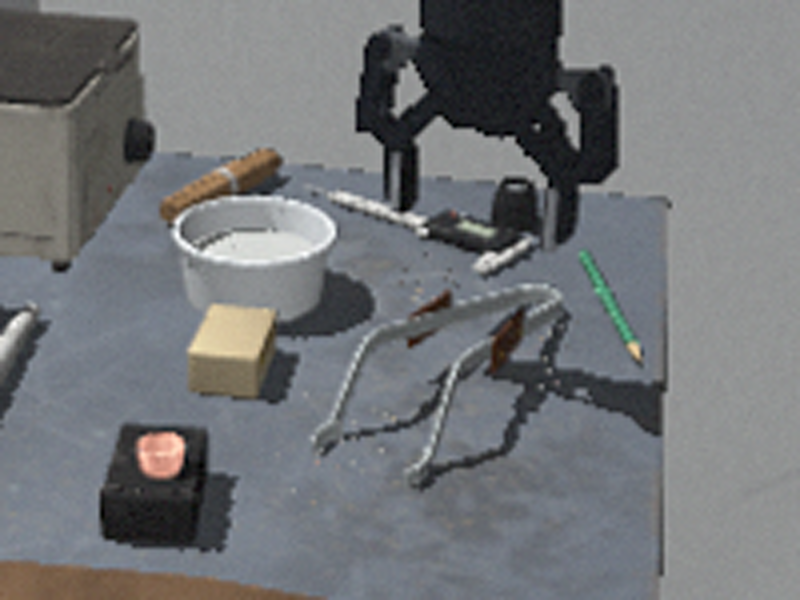

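```bash
python3 -m creep '[{"delta_pos":[0,7.3,0],"rot":[0,0,0],"jaw":85},{"delta_pos":[0,7.3,0],"rot":[0,0,0],"jaw":85},{"delta_pos":[0,7.3,0],"rot":[0,0,0],"jaw":85},{"delta_pos":[0,7.3,0],"rot":[0,0,0],"jaw":85},{"delta_pos":[0,7.3,0],"rot":[0,0,0],"jaw":85},{"delta_pos":[0,7.3,0],"rot":[0,0,0],"jaw":85},{"delta_pos":[0,7.3,0],"rot":[0,0,0],"jaw":85},{"delta_pos":[0,7.3,0],"rot":[0,0,0],"jaw":85},{"delta_pos":[0,7.3,0],"rot":[0,0,0],"jaw":85},{"delta_pos":[0,7.3,0],"rot":[0,0,0],"jaw":85}]'
python3 -m creep '[{"delta_pos":[0,0,0],"rot":[0,0,0],"jaw":60},{"delta_pos":[0,0,0],"rot":[0,0,0],"jaw":58},{"delta_pos":[0,0,0],"rot":[0,0,0],"jaw":56},{"delta_pos":[0,0,0],"rot":[0,0,0],"jaw":54},{"delta_pos":[0,0,0],"rot":[0,0,0],"jaw":52},{"delta_pos":[0,0,0],"rot":[0,0,0],"jaw":50},{"delta_pos":[0,0,0],"rot":[0,0,0],"jaw":49},{"delta_pos":[0,0,0],"rot":[0,0,0],"jaw":48.5},{"delta_pos":[0,0,0],"rot":[0,0,0],"jaw":48.5},{"delta_pos":[0,0,0],"rot":[0,0,0],"jaw":48.5}]'
python3 - <<'E'
from h import *
ims=[]
for c,(x,y,w,h) in {"top":(165,150,150,125),"scene":(200,150,150,125)}.items():
    im=arm.get_image(c)[y:y+h,x:x+w,::-1]
    im=cv2.resize(im,(600,500),interpolation=cv2.INTER_CUBIC);ims.append(im);cv2.imwrite(f"pics/{c}3.png",im)
cv2.imwrite("pics/b3.png",cv2.resize(np.hstack(ims),(800,334)))
E
```

```text
clock: 4.48
position: [452.9, -232.6, 7.6]
ee_rot: [0.578, 0.408, -0.408, -0.578]
contact_force: [1.0, -0.1, 0.2]
gripper_width: 84.8
clock: 5.32
position: [453.3, -232.5, 9.2]
ee_rot: [0.578, 0.408, -0.407, -0.577]
contact_force: [-0.2, 1.5, 5.6]
gripper_width: 48.7
```

View pics/b3.png

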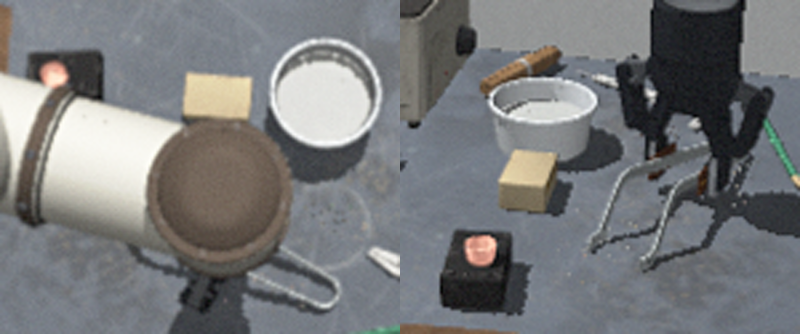

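```bash
python3 -m creep '[{"delta_pos":[0,-3,0],"rot":[0,0,0],"jaw":48.5},{"delta_pos":[0,-5,0],"rot":[0,0,0],"jaw":48.5},{"delta_pos":[0,-7,0],"rot":[0,0,0],"jaw":48.5},{"delta_pos":[0,-10,0],"rot":[0,0,0],"jaw":48.5},{"delta_pos":[0,-10,0],"rot":[0,0,0],"jaw":48.5},{"delta_pos":[0,-12,0],"rot":[0,0,0],"jaw":48.5},{"delta_pos":[0,-12,0],"rot":[0,0,0],"jaw":48.5},{"delta_pos":[0,-10,0],"rot":[0,0,0],"jaw":48.5},{"delta_pos":[0,-6,0],"rot":[0,0,0],"jaw":48.5},{"delta_pos":[0,-2,0],"rot":[0,0,0],"jaw":48.5}]'
python3 st.py 510 -134 85 0.785
python3 - <<'E'
from h import *
im=arm.get_image("scene")[120:270,190:390,::-1]
a=cv2.resize(im,None,fx=4,fy=4,interpolation=cv2.INTER_CUBIC); cv2.imwrite("pics/s4.png",a)
E
```

```text
clock: 6.25
position: [453.6, -232.7, 86.9]
ee_rot: [0.579, 0.408, -0.407, -0.577]
contact_force: [-0.6, 0.8, -0.4]
gripper_width: 48.9
t 6.25 p [ 453.6 -232.7   86.9] w 48.9 F [-0.6  0.8 -0.4] j [-0.16  0.35 -0.46  0.   -0.75 -0.19] zang 2.7997 tilt [ 2.9e-03 -6.0e-04 -1.0e+00]
world d [56.4 98.7 -1.9] tool delta [111.9   2.1 -20. ] rot about tool y (=-world yaw): [np.float64(0.444), np.float64(-2.698)]
tool delta after small turn [109.7   2.1  30. ]
[[0.34, 0.0, -0.94], [0.94, -0.0, 0.34], [0.0, -1.0, -0.0]]
```

View pics/s4.png

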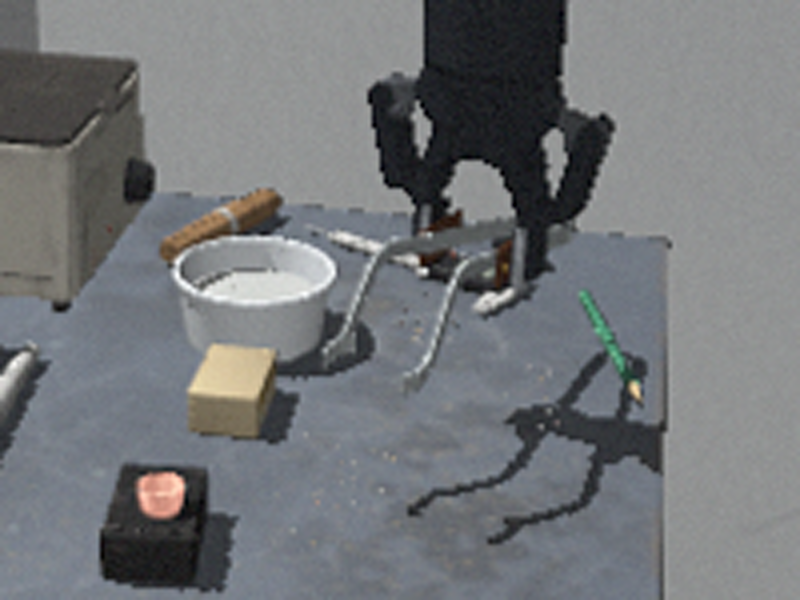

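```bash
python3 - <<'E'
from h import *
exec(open("fit.py").read().split("f=lambda")[0].split("obs=")[0]); 
def tf(p,q,z):
    x,y,a=p;return [x+np.cos(a)*q[0]-np.sin(a)*q[1],y+np.sin(a)*q[0]+np.cos(a)*q[1],q[2]+z]
p=(453.5,-232.5,1.227)
for z in(68,78,88):print(z,proj("scene",[tf(p,q,z) for q in((123.5,23.5,0),(123.5,-23.5,0))]).round(1).tolist())
E
```

```text
68 [[292.3, 222.3], [272.1, 216.2]]
78 [[292.5, 217.9], [272.3, 212.0]]
88 [[292.8, 213.5], [272.4, 207.6]]
```

```bash
python3 -m creep '[{"delta_pos":[0,0,0],"rot":[0,0.03,0],"jaw":48.5},{"delta_pos":[0,0,0],"rot":[0,0.05,0],"jaw":48.5},{"delta_pos":[0,0,0],"rot":[0,0.06,0],"jaw":48.5},{"delta_pos":[0,0,0],"rot":[0,0.06,0],"jaw":48.5},{"delta_pos":[0,0,0],"rot":[0,0.06,0],"jaw":48.5},{"delta_pos":[0,0,0],"rot":[0,0.06,0],"jaw":48.5},{"delta_pos":[0,0,0],"rot":[0,0.06,0],"jaw":48.5},{"delta_pos":[0,0,0],"rot":[0,0.04,0],"jaw":48.5},{"delta_pos":[0,0,0],"rot":[0,0.024,0],"jaw":48.5},{"delta_pos":[0,0,0],"rot":[0,0,0],"jaw":48.5}]'
python3 -m creep '[{"delta_pos":[5,0,1.5],"rot":[0,0,0],"jaw":48.5},{"delta_pos":[10,0,3],"rot":[0,0,0],"jaw":48.5},{"delta_pos":[14,0,4],"rot":[0,0,0],"jaw":48.5},{"delta_pos":[16,0,4.5],"rot":[0,0,0],"jaw":48.5},{"delta_pos":[16,0,4.5],"rot":[0,0,0],"jaw":48.5},{"delta_pos":[16,0,4.5],"rot":[0,0,0],"jaw":48.5},{"delta_pos":[14,0,3.5],"rot":[0,0,0],"jaw":48.5},{"delta_pos":[12,0,3],"rot":[0,0,0],"jaw":48.5},{"delta_pos":[6.5,0,1.5],"rot":[0,0,0],"jaw":48.5},{"delta_pos":[0,0,0],"rot":[0,0,0],"jaw":48.5}]'
python3 st.py 510.2 -134.1 38 0.785
python3 - <<'E'
from h import *
ims=[]
for c,(x,y,w,h) in {"top":(165,140,90,90),"scene":(195,160,90,90)}.items():
    im=arm.get_image(c)[y:y+h,x:x+w,::-1]
    ims.append(cv2.resize(im,(400,400),interpolation=cv2.INTER_CUBIC))
cv2.imwrite("pics/b5.png",np.hstack(ims))
E
```

```text
clock: 7.13
position: [452.5, -232.5, 84.8]
ee_rot: [-0.653, -0.27, 0.271, 0.654]
contact_force: [0.1, -0.7, -1.1]
gripper_width: 48.7
clock: 7.97
position: [510.1, -132.8, 85.3]
ee_rot: [0.653, 0.271, -0.271, -0.653]
contact_force: [0.2, 0.4, 0.0]
gripper_width: 48.3
t 7.97 p [ 510.1 -132.8   85.3] w 48.3 F [0.2 0.4 0. ] j [ 0.05  0.38 -0.42  0.   -0.77 -0.84] zang 2.3576 tilt [ 5.e-04 -1.e-04 -1.e+00]
world d [  0.1  -1.3 -47.3] tool delta [-0.9 47.3 -1. ] rot about tool y (=-world yaw): [np.float64(0.002), np.float64(-3.14)]
tool delta after small turn [-0.9 47.3 -1. ]
[[0.71, 0.0, -0.71], [0.71, -0.0, 0.71], [0.0, -1.0, -0.0]]
```

View pics/b5.png

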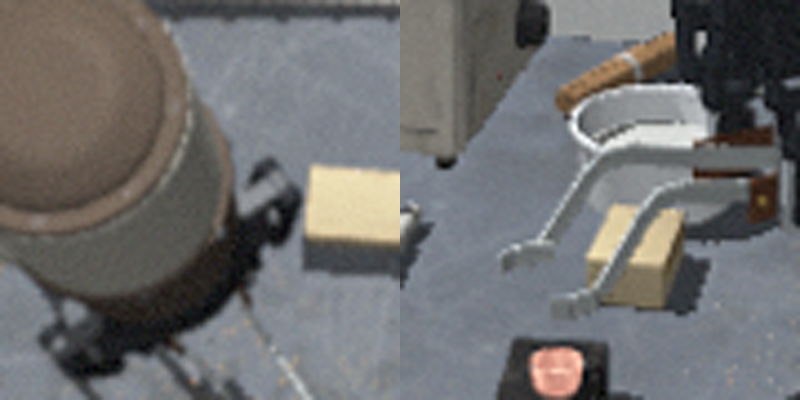

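```bash
python3 - <<'E'
from h import *
x,y=510.1,-132.8
c,s=.707,.707
T=lambda q,z:[x+c*q[0]-s*q[1],y+s*q[0]+c*q[1],q[2]+z]
P=[T(q,76.5) for q in((110,0,0),(123.5,-21,0),(123.5,21,0),(96.5,-21,0),(110,24,0),(110,-24,0))]
u=proj("scene",P);print(u.round(1).tolist());print(((u-[195,160])*4.444+[400,0]).round(0).tolist())
print(proj("scene",[(588,-56.3,40),(588,-56.3,27)]).round(1).tolist())
E
```

```text
[[230.4, 224.8], [219.1, 222.1], [229.7, 231.2], [231.0, 218.6], [236.6, 230.0], [224.4, 219.7]]
[[557.0, 288.0], [507.0, 276.0], [554.0, 316.0], [560.0, 261.0], [585.0, 311.0], [531.0, 265.0]]
[[230.7, 240.4], [230.8, 246.0]]
```

```bash
python3 -m creep '[{"delta_pos":[-0.3,3,-0.3],"rot":[0,0,0],"jaw":48.5},{"delta_pos":[-0.3,6,-0.3],"rot":[0,0,0],"jaw":48.5},{"delta_pos":[-0.3,7,-0.3],"rot":[0,0,0],"jaw":48.5},{"delta_pos":[0,7,0],"rot":[0,0,0],"jaw":48.5},{"delta_pos":[0,7,0],"rot":[0,0,0],"jaw":48.5},{"delta_pos":[0,6,0],"rot":[0,0,0],"jaw":48.5},{"delta_pos":[0,5,0],"rot":[0,0,0],"jaw":48.5},{"delta_pos":[0,4,0],"rot":[0,0,0],"jaw":48.5},{"delta_pos":[0,1.5,0],"rot":[0,0,0],"jaw":48.5},{"delta_pos":[0,0,0],"rot":[0,0,0],"jaw":48.5}]'
python3 st.py 510.2 -134.1 38 0.785
python3 - <<'E'
from h import *
im=arm.get_image("scene")[190:290,195:295,::-1]
cv2.imwrite("pics/b6.png",cv2.resize(im,(600,600),interpolation=cv2.INTER_CUBIC))
E
```

```text
clock: 8.9
position: [509.0, -135.2, 38.4]
ee_rot: [-0.653, -0.27, 0.271, 0.653]
contact_force: [-0.6, 0.7, -1.5]
gripper_width: 48.5
t 8.9 p [ 509.  -135.2   38.4] w 48.5 F [-0.6  0.7 -1.5] j [ 0.05  0.45 -0.47  0.   -0.66 -0.83] zang 2.3557 tilt [-8.e-04 -0.e+00 -1.e+00]
world d [ 1.2  1.1 -0.4] tool delta [ 1.7  0.4 -0.1] rot about tool y (=-world yaw): [np.float64(-0.0), np.float64(3.141)]
tool delta after small turn [ 1.7  0.4 -0.1]
[[0.71, -0.0, -0.71], [0.71, -0.0, 0.71], [-0.0, -1.0, 0.0]]
```

View pics/b6.png

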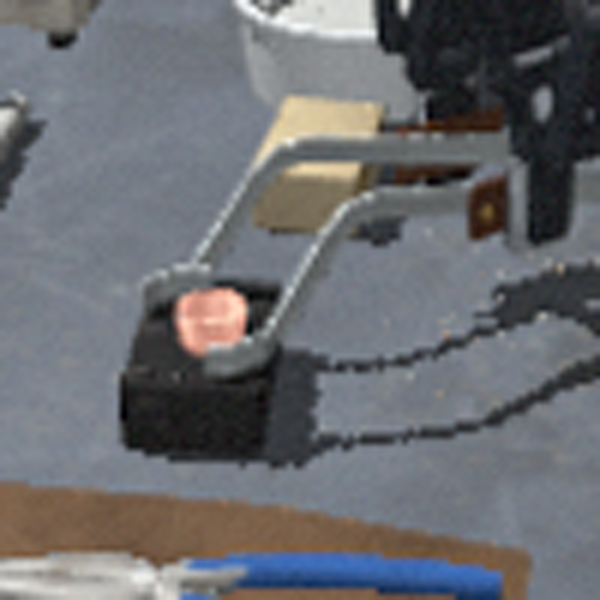

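```bash
python3 -m creep '[{"delta_pos":[0,-0.2,0],"rot":[0,0,0],"jaw":47},{"delta_pos":[0,-0.2,0],"rot":[0,0,0],"jaw":45.5},{"delta_pos":[0,-0.2,0],"rot":[0,0,0],"jaw":44},{"delta_pos":[0,-0.2,0],"rot":[0,0,0],"jaw":42.5},{"delta_pos":[0,-0.2,0],"rot":[0,0,0],"jaw":41},{"delta_pos":[0,-0.2,0],"rot":[0,0,0],"jaw":40},{"delta_pos":[0,-0.2,0],"rot":[0,0,0],"jaw":39},{"delta_pos":[0,-0.1,0],"rot":[0,0,0],"jaw":38},{"delta_pos":[0,0,0],"rot":[0,0,0],"jaw":37},{"delta_pos":[0,0,0],"rot":[0,0,0],"jaw":36}]'
python3 -m creep '[{"delta_pos":[0,0,0],"rot":[0,0,0],"jaw":35},{"delta_pos":[0,0,0],"rot":[0,0,0],"jaw":34},{"delta_pos":[0,0,0],"rot":[0,0,0],"jaw":33},{"delta_pos":[0,0,0],"rot":[0,0,0],"jaw":32},{"delta_pos":[0,0,0],"rot":[0,0,0],"jaw":31},{"delta_pos":[0,0,0],"rot":[0,0,0],"jaw":30},{"delta_pos":[0,0,0],"rot":[0,0,0],"jaw":30},{"delta_pos":[0,0,0],"rot":[0,0,0],"jaw":30},{"delta_pos":[0,0,0],"rot":[0,0,0],"jaw":30},{"delta_pos":[0,0,0],"rot":[0,0,0],"jaw":30}]'
```

```text
clock: 9.78
position: [509.1, -135.2, 40.3]
ee_rot: [-0.653, -0.27, 0.27, 0.653]
contact_force: [0.8, 0.9, -0.5]
gripper_width: 35.9
clock: 10.62
position: [509.3, -135.3, 40.4]
ee_rot: [0.653, 0.27, -0.27, -0.653]
contact_force: [0.0, -0.5, 1.1]
gripper_width: 32.7
```

```bash
python3 - <<'E'
from h import *
im=arm.get_image("scene")[190:290,195:295,::-1]
cv2.imwrite("pics/b7.png",cv2.resize(im,(600,600),interpolation=cv2.INTER_CUBIC))
print(arm.read_state()["gripper_width"])
E
```

```text
33.23029020955658
```

View pics/b7.png

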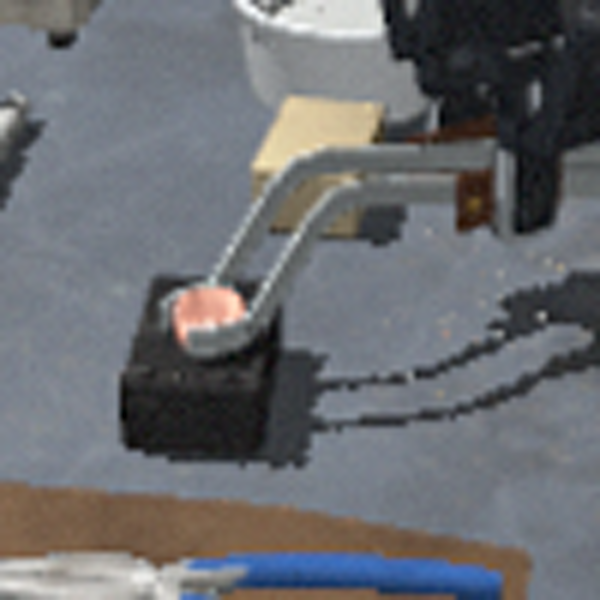

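```bash
python3 -m creep '[{"delta_pos":[0,-2,0],"rot":[0,0,0],"jaw":30},{"delta_pos":[0,-5,0],"rot":[0,0,0],"jaw":30},{"delta_pos":[0,-9,0],"rot":[0,0,0],"jaw":30},{"delta_pos":[0,-13,0],"rot":[0,0,0],"jaw":30},{"delta_pos":[0,-15,0],"rot":[0,0,0],"jaw":30},{"delta_pos":[0,-15,0],"rot":[0,0,0],"jaw":30},{"delta_pos":[0,-15,0],"rot":[0,0,0],"jaw":30},{"delta_pos":[0,-10,0],"rot":[0,0,0],"jaw":30},{"delta_pos":[0,-5,0],"rot":[0,0,0],"jaw":30},{"delta_pos":[0,-1,0],"rot":[0,0,0],"jaw":30}]'
python3 -m creep '[{"delta_pos":[0,0,0],"rot":[0,0.02,0],"jaw":30},{"delta_pos":[0,0,0],"rot":[0,0.04,0],"jaw":30},{"delta_pos":[0,0,0],"rot":[0,0.06,0],"jaw":30},{"delta_pos":[0,0,0],"rot":[0,0.06,0],"jaw":30},{"delta_pos":[0,0,0],"rot":[0,0.06,0],"jaw":30},{"delta_pos":[0,0,0],"rot":[0,0.06,0],"jaw":30},{"delta_pos":[0,0,0],"rot":[0,0.06,0],"jaw":30},{"delta_pos":[0,0,0],"rot":[0,0.06,0],"jaw":30},{"delta_pos":[0,0,0],"rot":[0,0.06,0],"jaw":30},{"delta_pos":[0,0,0],"rot":[0,0.06,0],"jaw":30}]'
python3 -m creep '[{"delta_pos":[0,0,0],"rot":[0,0.06,0],"jaw":30},{"delta_pos":[0,0,0],"rot":[0,0.06,0],"jaw":30},{"delta_pos":[0,0,0],"rot":[0,0.06,0],"jaw":30},{"delta_pos":[0,0,0],"rot":[0,0.04,0],"jaw":30},{"delta_pos":[0,0,0],"rot":[0,0.025,0],"jaw":30},{"delta_pos":[0,0,3],"rot":[0,0,0],"jaw":30},{"delta_pos":[0,0,-3],"rot":[0,0,0],"jaw":30},{"delta_pos":[0,0,0],"rot":[0,0,0],"jaw":30},{"delta_pos":[0,0,0],"rot":[0,0,0],"jaw":30},{"delta_pos":[0,0,0],"rot":[0,0,0],"jaw":30}]'
python3 st.py 485 -307 130 0
python3 - <<'E'
from h import *
arm.get_image("scene")
for n in("copper_bezel","slip_tub","tongs_jaws"):
    print(n,[(np.round(d["location"],1).tolist(),round(d["p"],2)) for d in arm.find_in("scene",n)[:3]])
print(proj("scene",[(509+111,-135,127)]))
E
```

```text
clock: 11.5
position: [509.6, -135.2, 131.6]
ee_rot: [0.654, 0.271, -0.27, -0.653]
contact_force: [0.4, -0.2, -0.6]
gripper_width: 32.8
clock: 12.33
position: [508.3, -135.2, 129.0]
ee_rot: [-0.702, -0.084, 0.086, 0.702]
contact_force: [-0.4, -0.9, -1.1]
gripper_width: 32.6
clock: 13.17
position: [509.1, -135.3, 130.2]
ee_rot: [-0.707, 0.0, -0.0, 0.707]
contact_force: [0.3, 0.8, -0.9]
gripper_width: 33.1
t 13.17 p [ 509.1 -135.3  130.2] w 33.1 F [ 0.3  0.8 -0.9] j [ 0.05  0.32 -0.37 -0.   -0.88 -1.62] zang 1.5707 tilt [-1.e-04  0.e+00 -1.e+00]
world d [ -24.1 -171.7   -0.2] tool delta [ -24.1    0.2 -171.7] rot about tool y (=-world yaw): [np.float64(-0.0), np.float64(3.141)]
tool delta after small turn [ -24.1    0.2 -171.7]
[[1.0, -0.0, 0.0], [-0.0, 0.0, 1.0], [-0.0, -1.0, 0.0]]
copper_bezel [([225.2, 181.2], 0.53)]
slip_tub [([249.9, 194.9], 0.73)]
tongs_jaws [([283.9, 177.0], 0.89)]
[[225.16914161 183.3295106 ]]
```

```bash
python3 -m creep '[{"delta_pos":[-0.5,0,-4],"rot":[0,0,0],"jaw":30},{"delta_pos":[-1,0,-8],"rot":[0,0,0],"jaw":30},{"delta_pos":[-2,0,-12],"rot":[0,0,0],"jaw":30},{"delta_pos":[-2,0,-12],"rot":[0,0,0],"jaw":30},{"delta_pos":[-2,0,-12],"rot":[0,0,0],"jaw":30},{"delta_pos":[-2,0,-12],"rot":[0,0,0],"jaw":30},{"delta_pos":[-2,0,-12],"rot":[0,0,0],"jaw":30},{"delta_pos":[-2,0,-12],"rot":[0,0,0],"jaw":30},{"delta_pos":[-2,0,-12],"rot":[0,0,0],"jaw":30},{"delta_pos":[-2,0,-12],"rot":[0,0,0],"jaw":30}]'
python3 -m creep '[{"delta_pos":[-2,0,-12],"rot":[0,0,0],"jaw":30},{"delta_pos":[-2,0,-12],"rot":[0,0,0],"jaw":30},{"delta_pos":[-2,0,-12],"rot":[0,0,0],"jaw":30},{"delta_pos":[-1,0,-11],"rot":[0,0,0],"jaw":30},{"delta_pos":[-0.5,0,-8],"rot":[0,0,0],"jaw":30},{"delta_pos":[0,0,-6],"rot":[0,0,0],"jaw":30},{"delta_pos":[0,0,-3],"rot":[0,0,0],"jaw":30},{"delta_pos":[0,0,0],"rot":[0,0,0],"jaw":30},{"delta_pos":[0,0,0],"rot":[0,0,0],"jaw":30},{"delta_pos":[0,0,0],"rot":[0,0,0],"jaw":30}]'
python3 st.py 484.3 -307.3 26 0
python3 - <<'E'
from h import *
ims=[]
for c,(x,y,w,h) in {"top":(230,130,100,100),"scene":(200,110,100,100)}.items():
    im=arm.get_image(c)[y:y+h,x:x+w,::-1]
    ims.append(cv2.resize(im,(400,400),interpolation=cv2.INTER_CUBIC))
    for n in("copper_bezel","slip_tub"):
        print(c,n,[(np.round(d["location"],1).tolist(),round(d["p"],2)) for d in arm.find_in(c,n)[:3]])
cv2.imwrite("pics/b8.png",np.hstack(ims))
for c in("top","scene"):print(c,proj(c,[(484.3+111,-307.3,127),(594.8,-307.3,46)]).round(1).tolist())
E
```

```text
clock: 14.2
position: [491.3, -244.6, 130.3]
ee_rot: [-0.707, 0.0, -0.0, 0.707]
contact_force: [0.7, -0.5, -1.2]
gripper_width: 32.9
clock: 15.03
position: [484.2, -306.8, 130.3]
ee_rot: [-0.707, -0.0, 0.0, 0.707]
contact_force: [0.9, 0.8, -1.0]
gripper_width: 33.0
t 15.03 p [ 484.2 -306.8  130.3] w 33.0 F [ 0.9  0.8 -1. ] j [-0.28  0.39 -0.26 -0.   -0.92 -1.29] zang 1.5712 tilt [-1.e-04  1.e-04 -1.e+00]
world d [ 1.000e-01 -5.000e-01 -1.043e+02] tool delta [ 1.000e-01  1.043e+02 -5.000e-01] rot about tool y (=-world yaw): [np.float64(0.0), np.float64(-3.141)]
tool delta after small turn [ 1.000e-01  1.043e+02 -5.000e-01]
[[1.0, -0.0, -0.0], [0.0, 0.0, 1.0], [-0.0, -1.0, 0.0]]
top copper_bezel []
top slip_tub []
scene copper_bezel [([246.6, 172.0], 0.36)]
scene slip_tub [([252.4, 196.8], 0.79)]
top [[289.6, 175.5], [286.5, 184.5]]
scene [[254.5, 156.0], [254.3, 186.6]]
```

View pics/b8.png

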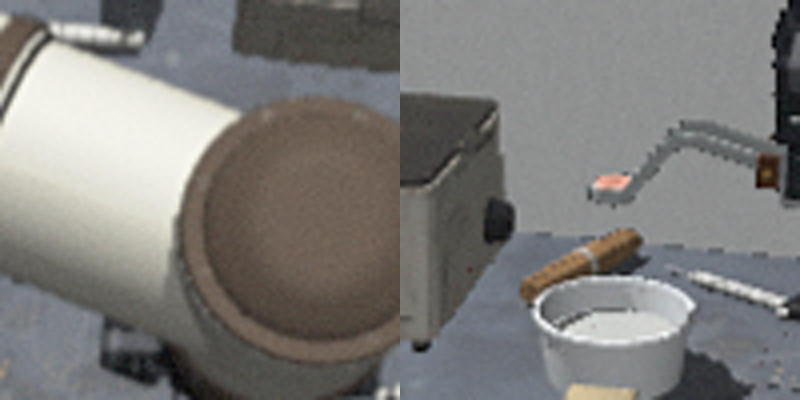

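```bash
python3 -m creep '[{"delta_pos":[-0.5,3,0],"rot":[0,0,0],"jaw":30},{"delta_pos":[-0.5,6,0],"rot":[0,0,0],"jaw":30},{"delta_pos":[-0.5,8,0],"rot":[0,0,0],"jaw":30},{"delta_pos":[-0.5,8,0],"rot":[0,0,0],"jaw":30},{"delta_pos":[-0.5,8,0],"rot":[0,0,0],"jaw":30},{"delta_pos":[0,8,0],"rot":[0,0,0],"jaw":30},{"delta_pos":[0,8,0],"rot":[0,0,0],"jaw":30},{"delta_pos":[0,6,0],"rot":[0,0,0],"jaw":30},{"delta_pos":[0,4,0],"rot":[0,0,0],"jaw":30},{"delta_pos":[0,2,0],"rot":[0,0,0],"jaw":30}]'
python3 -m creep '[{"delta_pos":[0,2,0],"rot":[0,0,0],"jaw":30},{"delta_pos":[0,4,0],"rot":[0,0,0],"jaw":30},{"delta_pos":[0,6,0],"rot":[0,0,0],"jaw":30},{"delta_pos":[0,6,0],"rot":[0,0,0],"jaw":30},{"delta_pos":[0,6,0],"rot":[0,0,0],"jaw":30},{"delta_pos":[0,6,0],"rot":[0,0,0],"jaw":30},{"delta_pos":[0,5,0],"rot":[0,0,0],"jaw":30},{"delta_pos":[0,3,0],"rot":[0,0,0],"jaw":30},{"delta_pos":[0,2,0],"rot":[0,0,0],"jaw":30},{"delta_pos":[0,0,0],"rot":[0,0,0],"jaw":30}]'
python3 st.py 481.7 -307.3 29 0
python3 - <<'E'
from h import *
for c,(x,y,w,h) in {"scene":(215,145,80,70)}.items():
    im=arm.get_image(c)[y:y+h,x:x+w,::-1]
    cv2.imwrite("pics/b9.png",cv2.resize(im,(640,560),interpolation=cv2.INTER_CUBIC))
    for n in("copper_bezel","slip_tub"):
        print(c,n,[(np.round(d["location"],1).tolist(),round(d["p"],2)) for d in arm.find_in(c,n)[:3]])
print(proj("scene",[(595.3,-307.3,30),(595.3,-307.3,46)]).round(1).tolist())
E
```

```text
clock: 16.17
position: [481.3, -307.2, 68.4]
ee_rot: [-0.707, 0.001, 0.0, 0.707]
contact_force: [0.7, 0.4, -0.5]
gripper_width: 32.8
clock: 17.0
position: [481.4, -307.1, 28.8]
ee_rot: [-0.707, 0.0, 0.0, 0.707]
contact_force: [-0.4, 0.1, -1.1]
gripper_width: 33.2
t 17.0 p [ 481.4 -307.1   28.8] w 33.2 F [-0.4  0.1 -1.1] j [-0.28  0.52 -0.36 -0.   -0.69 -1.29] zang 1.5706 tilt [-9.e-04  3.e-04 -1.e+00]
world d [ 0.3 -0.2  0.2] tool delta [ 0.3 -0.2 -0.2] rot about tool y (=-world yaw): [np.float64(-0.0), np.float64(3.141)]
tool delta after small turn [ 0.3 -0.2 -0.2]
[[1.0, -0.0, 0.0], [-0.0, 0.0, 1.0], [-0.0, -1.0, 0.0]]
scene copper_bezel []
scene slip_tub [([250.4, 196.1], 0.97)]
[[254.1, 192.4], [254.1, 186.5]]
```

View pics/b9.png

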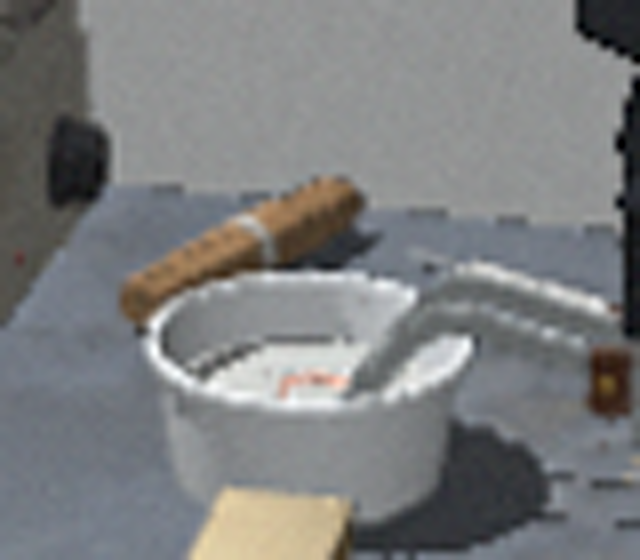

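```bash
python3 -c "
from bench import arm
print(arm.job_done())"
```

```text
the job is handed in; nothing more can be done
None
```

The job is handed in at about 17 s of the 42 s: the bezel is held in the tongs inside the slip tub. The judge reported no verdict.

I picked the tongs up by their brown finger plates and lowered the open jaws around the bezel. I closed the jaws on it, lifted it about 90 mm, carried it over the tub and lowered it in.

**Final position:** the last scene picture shows the bezel in the jaws at the pixel predicted for the tub's middle, with its mouth about 30 mm high against the 46 mm rim. I had shifted the tongs back 2.5 mm before lowering, because the picture showed the bezel slightly too far forward.

**Contact:** the outside force read about 1 N, which is noise level. The picture shows the arms of the tongs passing above the rim, and the tub's rim where it was before.

**Checks that disagreed or failed:**
- **Grip width:** the fingers stopped at 33 mm, not the expected 37 mm. The picture showed the bezel properly gripped and it stayed held.
- **Bezel detector:** it did not find the bezel in the last picture, so that position comes from looking at the picture myself.
- **Top camera:** the arm hid the tub from the top camera, so the final position was checked from the scene camera only. Height and sideways position are hard to tell apart in that view.
- **Other tools:** I did not measure the block and the other tools again at the end. Nothing in the pictures showed them moved.

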